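# Wedge a device carrier tight in its probing fixture

### The job

Slide the aluminium device carrier in the blue fixture back against its fixed stop, stand the brass wedge with the orange head in the slot this opens between the carrier and the sloping jaw, and tap or press it down until it locks the carrier tight and stays locked when you let go. Drive it down firmly, with about 15 to 20 N, but do not force it beyond that, as the carrier is delicate. Leave the white-headed gauge, the bottle and the yellow box alone.

Things in the scene. Friction and masses are not known exactly. Their poses are not given: they have to be found in the camera images.
- fixture: Clamping fixture fixed to the table: dark steel plate 170 x 170 mm, 12 thick; origin at the centre of its underside, z up. A blue stop stands across its -y side, a sloping jaw towards +y, the carrier between. Two low guides (tops 26 above the table) keep the carrier at x = 0 within 2 mm. With the carrier against the stop, its centre is at y = -23 and its wedge-side face at y = -1.
- stop_face (a point): Middle of the stop's face, 35 mm above the table, axes as the fixture's. The blue stop is 90 mm along x, its top 52 above the table; its face is upright and looks to the fixture's +y.
- jaw: Blue sloping jaw, 70 mm along x, fixed on the plate; its y differs by 3 mm from job to job. Axes as the fixture's. Origin 12 mm above the table, straight below the top edge of the sloping face, 45 higher (57 above the table, level with the carrier's board; nothing behind is higher). The face looks to -y and comes 1 mm nearer to the carrier for every 6 mm down.
- carrier_grip (a point): Centre of the black rib on the loose device carrier: rib 40 mm along x, 12 along y, 30 high. The carrier, an aluminium block of about 0.3 kg with a green board on top, 60 x 44 x 45 mm, stands on the plate, axes as the fixture's; this point is 60 above its underside, 15 above the board, central. It starts 7 to 10 mm off the stop, so the slot is too narrow for the wedge.
- wedge_grip (a point): Centre of the wedge's orange head, 26 mm along x, 14 along y, 40 high. Loose, 0.2 kg, 90 high; below the head a brass body, 50 high, 30 along x. Flat upright face at y = -7 from here: goes against the carrier. The +y face slopes to match the jaw; its +y must point as the fixture's +y. Starts upright in a pocket of the grey caddy (75 x 135 mm, top 33 above the table).
- wedge_foot (a point): Middle of the wedge's foot, 70 mm below its head's centre and 2 towards -y. The foot is 10 mm thick (5 either way along y); the body grows 1 mm thicker for every 6 mm up, on the +y side only. At the start 8 mm above the table. When the wedge locks, the foot is 20 to 42 mm below the jaw's top edge; friction holds it there.
- gauge_centre (a point): Centre of a parallel gauge with steel body and white head, 30 x 14 x 80 mm, upright in the caddy's other pocket (80 mm from the wedge's). Bystander.
- bottle_centre (a point): Centre of a white bottle with blue cap, 44 mm in diameter, 100 high. Bystander.
- probe_box_centre (a point): Centre of a yellow box with black lid, 60 x 40 x 20 mm. Bystander.
Mind the look-alikes: they are no part of the job. Leave any red look-alike of the part that bears carrier_grip alone. Of the things like the part that bears wedge_grip, leave any that is turquoise; of the rest the larger one is meant.

How it is judged:
By the outcome, as a careful person would: the job done as asked, in the order asked, and still so for the second after the job is handed in, with the robot touching nothing.
It also fails if it takes over 59 s, if anything falls off the work surface, if the arm or the gripper's body presses on something with over 40 N, if the wrist force passes 120 N, or if a joint passes its speed limit or range.

### The arm

A 6-joint arm with a two-finger parallel gripper is mounted at the origin on the work surface. World frame = base frame: x ahead of the robot, y to its left, z up, the work surface at z = 0. Lengths are in m, angles in rad, forces in N, time in s.
With the tool pointing down it reaches from about 0.425 to 0.95 m from the base axis. Payload 3.5 kg.
Tool frame: the origin (TCP) lies on the centre line of the jaws, within the pads' length; the fingertips stand tip_extent ahead of it and the grasp point (between the pads) lies 2 mm behind it (tip_extent is the distance from the TCP to the fingertips, in m); z points along the fingers, y is the direction in which the jaws open and shut (so a half turn about z gives the same grasp; the last joint's range is limited). The gripper opens to 85 mm and grips with 20 to 120 N. Pads are 22 mm wide; open, the fingers measure 114 mm over their backs; the gripper's body (76 mm by 85 mm) begins 54 mm behind the grasp point. The pads swing forward as they close: fully open they stand 13 mm farther back than shut.
Start: joints at [1.156, 0.286, 1.577, -0, 1.279, -0.15], TCP at [0.177, 0.651, 0.248] pointing down, gripper open.
Joint ranges: [-2.77, 2.77], [-0.9, 2.22], [0.21, 2.48], [-1.53, 4.67], [0.24, 2.81], [-2.84, 2.84]. Speed limits (rad/s): [2.79, 2.79, 3.14, 3.14, 3.14, 3.14].

### API

Orientations are given as a unit quaternion [x, y, z, w].
In Python, from plant import * gives the robot as it stands.
- The arm moves only by the shell command python3 -m crank 'ROWS' [FORCE]. ROWS is JSON, a list of rows, each a list of 7 numbers: the gripper's target within -1 to 1 (shut at 1, half-way at 0, fully open at -1), then the shift along the tool's x, y, z in cm, then the turn, a rotation vector about the tool's x, y, z in degrees. In form: [[fingers, tx, ty, tz, wx, wy, wz], ...]. A call has 1 to 5 rows; each row shifts and turns the commanded pose from where the row before left it, along the tool's axes as they then stand; what a row does not reach is not made up. A row lasts 1/10 s, in which the tool goes at most 50 mm and 8.59 degrees, less where a joint would pass 70% of its speed; a pose out of reach is approached as far as the arm can. A call is refused whole if a number of a shift passes 5 or a number of a turn 8.59, either way. A call with a gripper value outside its range is refused whole. The fingers move at their own pace and stop on an object; FORCE is the grip in N (left out, the last holds). Time passes only in rows, so rows that do not move let the fingers close. It gives the time, the measured TCP pose, the force and the opening at its end, in the units of the state.
- get_state(): the state, without advancing time (a new reading comes with each control period).
- read_camera(name): name is "scene" or "top" or "wrist"; returns a dict with "color" (420x560x3 uint8, red, green, blue), "vfov" (degrees; the focal length in pixels is half the picture's height over the tangent of half this angle, whatever the lens; pixels are square), "cx", "cy" (the principal point, pixels), "cam_to_world" (4x4, takes a point from camera to world coordinates). Camera axes: x right, y up, looking along -z (the intrinsics and any distortion apply to the point x, -y, -z); pixel columns grow to the right and rows downward; lengths in m; the calibration is good to about 2 mm. The wrist camera is an equidistant fisheye: a pixel r from the principal point sees the ray r / f radians off the axis. A picture is of the moment at which its call begins. There is no depth.
- sign_off(): hands the job in, once; it reports no verdict.
Trained networks look in the newest picture that a camera, given by its name, has taken for a name from the list of things; names that differ only in an ending like _2 or _b are one class to them, and where a whole thing is asked for, a point or a joint stands for the part that bears it (a point fixed in the world has none). Each returns a list of dicts, best first, with "p" (0 to 1); they miss things now and then, are a little off and sometimes report something else, mostly with a low value. They report only what shows in the picture. A call takes as long as a camera call. They do not tell look-alikes from the thing itself.
- trace(thing, camera): "pixels" (420x560 bool, what is visible of it) and "location" ([column, row] in pixels, amid what is visible of it).
- place_of(thing, camera): "location" ([column, row] in pixels: a listed point, or the origin of a listed thing).
The state is a dict: "time": time; "qpos": joint angles; "dq": joint speeds; "joint_efforts": joint torques, N m; "eef_pos": TCP position; "tcp_rot": TCP orientation; "contact_force": force on the tool from outside, world axes, zero at the start; "wrist_torque": the same for the moment, N m; "opening": opening from 0.0 (shut) to 1.0 (fully open).
Only numpy, scipy, OpenCV 4.12 (cv2) and the standard library are available. Lean on these libraries where they do the work, as an engineer would, in place of code of your own. Each camera call takes 0.05 s, during which the arm holds its last target.

## Working session

There is one attempt and no reset: what is moved stays moved. The work goes in short steps, Python scripts to look and compute and a shell command to move; the robot and the scene stay as the last step left them, time stands still between calls to the robot, and variables do not carry over. Pictures are saved under pics/ and viewed, and the job is handed in when it is done.

```bash
ls; mkdir -p pics
cat > h.py <<'E'
from plant import *
import numpy as np, cv2
def save(n,f):
    c=read_camera(n); cv2.imwrite('pics/'+f,cv2.cvtColor(c['color'],cv2.COLOR_RGB2BGR)); return c
def ray(c,px):
    H=c['color'].shape[0]; f=H/2/np.tan(np.radians(c['vfov']/2))
    x=(px[0]-c['cx'])/f; y=(px[1]-c['cy'])/f
    if c.get('fish'):
        r=np.hypot(x,y); s=np.sin(r)/r if r>1e-9 else 1; d=np.array([x*s,-y*s,-np.cos(r)])
    else: d=np.array([x,-y,-1.])
    M=np.array(c['cam_to_world']); return M[:3,3],M[:3,:3]@(d/np.linalg.norm(d))
def atz(c,px,z):
    o,d=ray(c,px); return o+d*(z-o[2])/d[2]
def tri(rs):
    A=np.zeros((3,3));b=np.zeros(3)
    for o,d in rs:
        P=np.eye(3)-np.outer(d,d);A+=P;b+=P@o
    x=np.linalg.solve(A,b); return x,[np.linalg.norm((np.eye(3)-np.outer(d,d))@(x-o))*1000 for o,d in rs]
def proj(c,p):
    M=np.array(c['cam_to_world']);q=M[:3,:3].T@(np.array(p)-M[:3,3]);H=c['color'].shape[0]; f=H/2/np.tan(np.radians(c['vfov']/2))
    x,y,z=q[0],-q[1],-q[2]
    if c.get('fish'):
        r=np.hypot(x,y);t=np.arctan2(r,z);return c['cx']+f*t*x/r,c['cy']+f*t*y/r
    return c['cx']+f*x/z,c['cy']+f*y/z
E
python3 - <<'E'
from h import *
for n in ['scene','top','wrist']:
    c=save(n,n+'0.png'); print(n,c['vfov'],c['cx'],c['cy'],{k:v for k,v in c.items() if k not in('color','vfov','cx','cy')})
    for t in ['fixture','stop_face','jaw','carrier_grip','wedge_grip','wedge_foot','gauge_centre','bottle_centre','probe_box_centre']:
        print(t,[(np.round(r['location'],1).tolist(),round(r['p'],2)) for r in place_of(t,n)])
print(get_state())
E
```

```text
pics
scene 42.21533635506721 274.8297044880324 206.61178584155888 {'cam_to_world': array([[-0.38342487, -0.62214016,  0.68258845,  1.45258375],
       [ 0.92333985, -0.24164669,  0.29841312,  0.34987145],
       [-0.02070954,  0.74468013,  0.66710015,  0.93449237],
       [ 0.        ,  0.        ,  0.        ,  1.        ]])}
fixture [([216.8, 216.5], 0.63)]
stop_face [([200.4, 196.3], 0.92)]
jaw [([225.5, 215.4], 0.84)]
carrier_grip [([152.9, 187.1], 0.95), ([209.3, 187.0], 0.63)]
wedge_grip [([345.6, 225.5], 0.56), ([334.9, 260.5], 0.53), ([324.5, 194.3], 0.53)]
wedge_foot [([324.9, 213.9], 0.71), ([342.9, 249.2], 0.58)]
gauge_centre [([380.3, 239.2], 0.49), ([343.4, 252.2], 0.32)]
bottle_centre [([313.3, 167.7], 0.61)]
probe_box_centre [([276.8, 285.2], 0.68), ([342.8, 250.3], 0.54)]
top 54.61092210618712 281.58602590332106 206.06655148533576 {'cam_to_world': array([[ 0.00935911,  0.99415646, -0.10754223,  0.4921012 ],
       [-0.99985061,  0.01086675,  0.01344153, -0.03614452],
       [ 0.01453162,  0.10740037,  0.99410965,  0.81879101],
       [ 0.        ,  0.        ,  0.    
[... 1015 characters left out ...]
time': 1.5, 'qpos': array([ 1.15600391e+00,  2.86303008e-01,  1.57671642e+00, -2.44150489e-05,
        1.27859789e+00, -1.49988828e-01]), 'dq': array([ 5.67839152e-04, -1.57939546e-05,  1.22826249e-03,  2.10718331e-03,
       -3.13063313e-05,  2.50345184e-04]), 'joint_efforts': array([-2.92934419e-04, -4.05954695e+01, -2.92923528e+01, -1.82175522e-04,
        5.59838445e-04,  2.62825202e-07]), 'eef_pos': array([0.17662173, 0.65146105, 0.24831396]), 'tcp_rot': array([ 1.32011809e-01,  9.91248144e-01, -1.51006502e-05,  7.79078477e-06]), 'contact_force': array([-0.38554914, -0.15808952,  0.55033662]), 'wrist_torque': array([ 0.00964141,  0.05458099, -0.049623  ]), 'opening': 1.0002015969241789}
```

View pics/scene0.png

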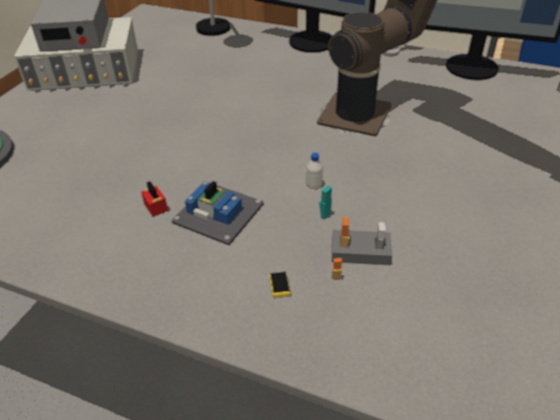

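View pics/top0.png

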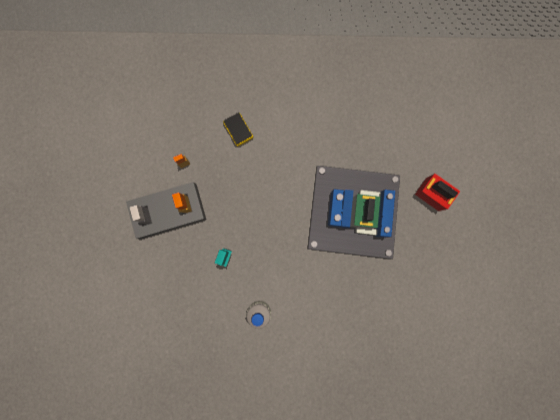

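Run:
```python
from h import *
t=cv2.imread('pics/top0.png');s=cv2.imread('pics/scene0.png')
cv2.imwrite('pics/a.png',cv2.resize(t[155:270,300:410],None,fx=5,fy=5,interpolation=cv2.INTER_CUBIC))
cv2.imwrite('pics/b.png',cv2.resize(t[145:245,120:220],None,fx=5,fy=5,interpolation=cv2.INTER_CUBIC))
cv2.imwrite('pics/c.png',cv2.resize(s[175:245,165:270],None,fx=7,fy=7,interpolation=cv2.INTER_CUBIC))
cv2.imwrite('pics/d.png',cv2.resize(s[205:285,310:400],None,fx=7,fy=7,interpolation=cv2.INTER_CUBIC))
```

```text
(no output)
```

View pics/a.png

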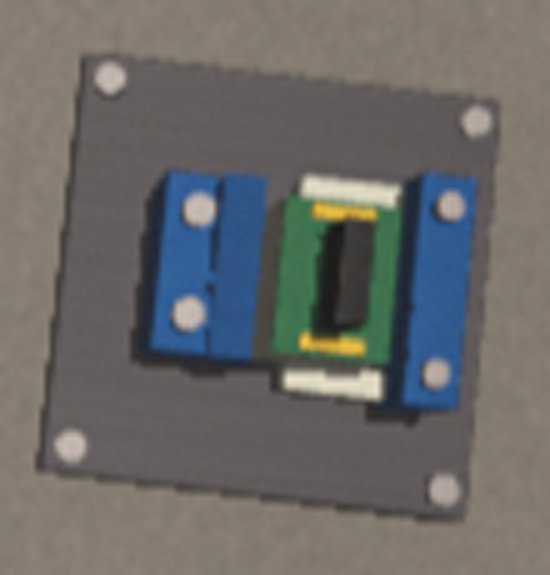

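View pics/b.png

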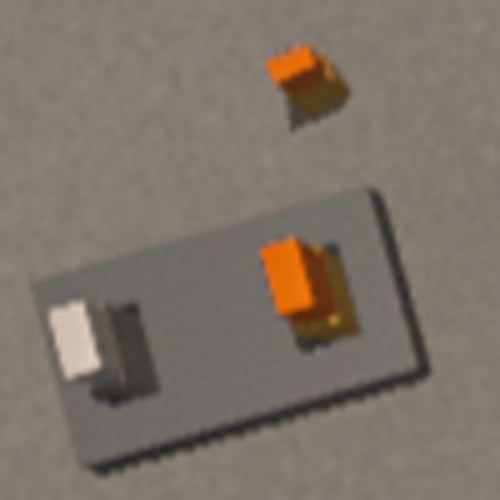

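View pics/c.png

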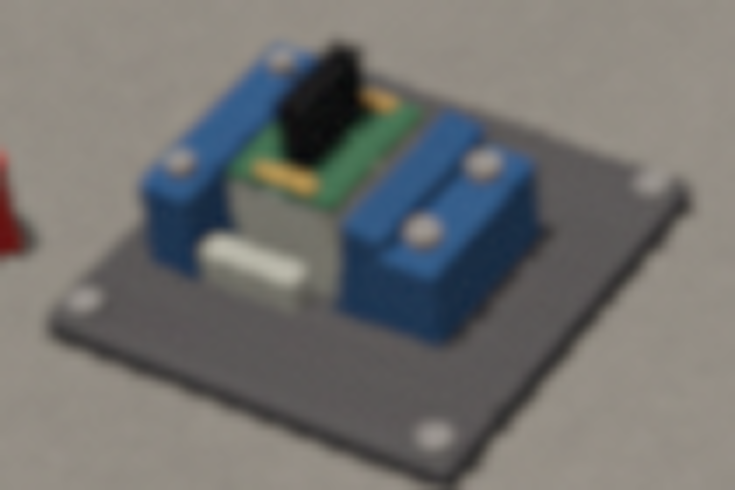

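View pics/d.png

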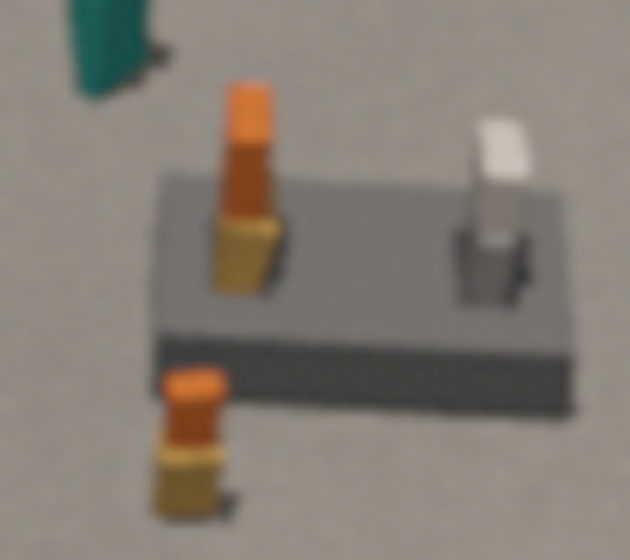

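```bash
cat > cams.py <<'E'
import numpy as np
E
python3 - <<'E'
from h import *
T=read_camera('top');S=read_camera('scene')
import pickle;pickle.dump((T,S),open('cams.pkl','wb'))
def a(u,v,z,o=(300,155),k=5,c=T): return atz(c,((u+.5)/k-.5+o[0],(v+.5)/k-.5+o[1]),z)
C=[a(*p,.012) for p in[(85,55),(498,98),(463,520),(40,470)]]
print('top corners',np.round(C,4).tolist(),np.mean(C,0))
Sc=[a(*p,.012,(165,175),7,S) for p in[(355,30),(690,190),(455,480),(55,315)]]
print('scene corners',np.round(Sc,4).tolist())
# side lengths & yaw
for i in range(4):
    d=C[(i+1)%4]-C[i];print(np.linalg.norm(d[:2]),np.degrees(np.arctan2(d[1],d[0])))
print('jaw edge',a(268,177,.057),a(250,358,.057)); print('stop face top',a(420,177,.052),a(404,405,.052))
print('board corners',[np.round(a(*p,.057),4) for p in[(290,195),(400,195),(390,362),(272,355)]])
print('rib top',[np.round(a(*p,.087),4) for p in[(343,220),(374,222),(367,326),(337,325)]])
B=lambda u,v,z:a(u,v,z,(120,145),5)
print('wedge head top',[np.round(B(*p,.098),4) for p in[(260,246),(298,237),(318,302),(282,313)]])
print('caddy top',[np.round(B(*p,.033),4) for p in[(33,283),(372,188),(424,375),(92,470)]])
for tn,sn in [((366.5+.0,209.5),(209.3,187)),((176.8,202.2),(345.6,225.5)),((381.3,213.9),(200.4,196.3)),((184.5,203.7),(342.9,249.2)),((346.3,209.8),(225.5,215.4))]:
    print(tri([ray(T,tn),ray(S,sn)]))
D=lambda u,v,z:a(u,v,z,(310,205),7,S)
print('wedge head top scene',[np.round(D(*p,.098),4) for p in[(230,88),(272,85),(272,140),(228,140)]])
E
```

```text
top corners [[0.6623, -0.117, 0.012], [0.6467, -0.2841, 0.012], [0.4774, -0.2666, 0.012], [0.4955, -0.0992, 0.012]] [ 0.57048622 -0.19172339  0.012     ]
scene corners [[0.4631, -0.2562, 0.012], [0.5021, -0.098, 0.012], [0.6674, -0.1131, 0.012], [0.6457, -0.2821, 0.012]]
0.16786361018322088 -95.33134255797226
0.1702629757543606 174.0735287725808
0.16830900609645394 83.8355110378714
0.16782084066468647 -6.081129933912246
jaw edge [ 0.60664793 -0.18200471  0.057     ] [ 0.53787055 -0.17456522  0.057     ]
stop face top [ 0.60807055 -0.24122144  0.052     ] [ 0.52100681 -0.23361937  0.052     ]
board corners [array([ 0.5999, -0.1903,  0.057 ]), array([ 0.6003, -0.2321,  0.057 ]), array([ 0.5369, -0.2273,  0.057 ]), array([ 0.5391, -0.1829,  0.057 ])]
rib top [array([ 0.5866, -0.2035,  0.087 ]), array([ 0.586 , -0.2148,  0.087 ]), array([ 0.5481, -0.2117,  0.087 ]), array([ 0.5483, -0.2008,  0.087 ])]
wedge head top [array([0.5899, 0.1502, 0.098 ]), array([0.5933, 0.1369, 0.098 ]), array([0.5701, 0.1289, 0.098 ]), array([0.566 , 0.1415, 0.098 ])]
caddy top [array([0.5833, 0.254 , 0.033 ]), array([0.622 , 0.1244, 0.033 ]), array([0.5492, 0.102 , 0.033 ]), array([0.5114, 0.2279, 0.033 ])]
(array([ 0.56909439, -0.20606165,  0.07969026]), [np.float64(4.4974631380748855), np.float64(4.497463138074967)])
(array([0.57784586, 0.14292354, 0.07966823]), [np.float64(2.1313384066216194), np.float64(2.1313384066215986)])
(array([ 0.56435018, -0.24218416,  0.03500178]), [np.float64(1.7738848011542205), np.float64(1.773884801154062)])
(array([0.58355443, 0.14401413, 0.00846952]), [np.float64(3.109782933572876), np.float64(3.1097829335728346)])
(array([ 5.73289616e-01, -1.75311080e-01,  2.13861256e-04]), [np.float64(3.306007394564165), np.float64(3.306007394564193)])
wedge head top scene [array([0.5744, 0.131 , 0.098 ]), array([0.5682, 0.1431, 0.098 ]), array([0.5927, 0.1505, 0.098 ]), array([0.5977, 0.1376, 0.098 ])]
```

```bash
cat >> h.py <<'E'
from scipy.spatial.transform import Rotation as Ro
def plan(p,yawy,n=None,f=-1,vmax=4.8):
    """rows to go to p with tool down, tool y at world angle yawy deg (straight line)"""
    s=get_state();R=Ro.from_quat(s['tcp_rot']);x0=np.array(s['eef_pos'])
    ya=np.radians(yawy);Y=np.array([np.cos(ya),np.sin(ya),0]);Z=np.array([0,0,-1.]);X=np.cross(Y,Z)
    Rt=Ro.from_matrix(np.c_[X,Y,Z]); rv=(R.inv()*Rt).as_rotvec(degrees=True)
    d=np.array(p)-x0
    if n is None:n=int(max(np.ceil(np.linalg.norm(d)*100/vmax),np.ceil(np.linalg.norm(rv)/8.4),1))
    rows=[]
    P=x0.copy();Q=R
    for i in range(n):
        t=R.inv().apply
        # shift in tool axes as they stand at the row's start
        tgt=x0+d*(i+1)/n
        sh=np.round(Q.inv().apply(tgt-P)*100,2); w=np.round(rv/n,2)
        rows.append([f]+sh.tolist()+w.tolist())
        P=P+Q.apply(sh/100);Q=Q*Ro.from_rotvec(w,degrees=True)
    print('time',round(s['time'],2),'rv',rv.round(2),'n',n)
    for i in range(0,n,5):print(str(rows[i:i+5]).replace(' ',''))
    print('end',P.round(4))
E
python3 - <<'E'
import plant
print({k:getattr(plant,k) for k in dir(plant) if not k.startswith('_')})
from h import *
plan([.56,.143,.25],17.5)
E
```

```text
{'Unreachable': <class 'plant.Unreachable'>, 'get_state': <function make.<locals>.<lambda> at 0x7f1b407205e0>, 'place_of': <function make.<locals>.keyed.<locals>.call at 0x7f1b407209a0>, 'read_camera': <function make.<locals>.drawn_camera at 0x7f1b407200e0>, 'sign_off': <function connect.<locals>.done at 0x7f1b40693740>, 'tip_extent': 0.017, 'trace': <function make.<locals>.keyed.<locals>.call at 0x7f1b407207c0>}
time 1.6 rv [-0.   -0.   57.32] n 14
[[-1,-3.59,-2.79,-0.01,-0.0,-0.0,4.09],[-1,-3.79,-2.52,-0.01,-0.0,-0.0,4.09],[-1,-3.95,-2.25,-0.02,-0.0,-0.0,4.09],[-1,-4.1,-1.96,-0.01,-0.0,-0.0,4.09],[-1,-4.24,-1.67,-0.01,-0.0,-0.0,4.09]]
[[-1,-4.34,-1.35,-0.01,-0.0,-0.0,4.09],[-1,-4.43,-1.05,-0.01,-0.0,-0.0,4.09],[-1,-4.49,-0.72,-0.02,-0.0,-0.0,4.09],[-1,-4.53,-0.41,-0.01,-0.0,-0.0,4.09],[-1,-4.55,-0.08,-0.01,-0.0,-0.0,4.09]]
[[-1,-4.54,0.25,-0.01,-0.0,-0.0,4.09],[-1,-4.51,0.57,-0.01,-0.0,-0.0,4.09],[-1,-4.46,0.89,-0.02,-0.0,-0.0,4.09],[-1,-4.39,1.2,-0.01,-0.0,-0.0,4.09]]
end [0.56  0.143 0.25 ]
```

```bash
python3 -m crank '[[-1,-3.6,-2.8,0,0,0,4.1],[-1,-3.8,-2.5,0,0,0,4.1],[-1,-3.95,-2.25,0,0,0,4.1],[-1,-4.1,-1.95,0,0,0,4.1],[-1,-4.25,-1.65,0,0,0,4.1]]'
python3 -m crank '[[-1,-4.35,-1.35,0,0,0,4.1],[-1,-4.45,-1.05,0,0,0,4.1],[-1,-4.5,-0.7,0,0,0,4.1],[-1,-4.5,-0.4,0,0,0,4.1],[-1,-4.55,-0.1,0,0,0,4.1]]'
python3 -m crank '[[-1,-4.5,0.25,0,0,0,4.1],[-1,-4.5,0.55,0,0,0,4.1],[-1,-4.45,0.9,0,0,0,4.1],[-1,-4.4,1.2,0,0,0,4.1],[-1,0,0,0,0,0,0]]'
python3 - <<'E'
from h import *
c=save('wrist','w1.png');c['fish']=1
print(get_state()['dq'].round(3))
for t in ['wedge_grip','wedge_foot']:
    print(t,[(np.round(r['location'],1).tolist(),round(r['p'],2)) for r in place_of(t,'wrist')])
import pickle;pickle.dump(c,open('w1.pkl','wb'))
plan([.56,-.206,.25],-6)
E
```

```text
time: 2.1
eef_pos: [0.3147, 0.4686, 0.2485]
tcp_rot: [0.307, 0.952, 0.0, 0.0]
contact_force: [0.3, -0.5, 0.4]
opening: 0.999
time: 2.6
eef_pos: [0.4517, 0.2868, 0.2487]
tcp_rot: [0.472, 0.882, 0.0, 0.0]
contact_force: [-0.1, 0.3, 0.3]
opening: 0.998
time: 3.1
eef_pos: [0.5624, 0.139, 0.2485]
tcp_rot: [0.595, 0.804, -0.0, 0.001]
contact_force: [0.0, 0.0, -0.6]
opening: 1.0
[ 0.054 -0.022  0.03   0.018  0.009 -0.001]
wedge_grip [([179.7, 237.5], 0.75), ([295.0, 197.2], 0.65), ([372.8, 204.4], 0.55), ([292.4, 182.1], 0.36)]
wedge_foot [([362.0, 194.8], 0.91), ([198.0, 211.5], 0.86), ([291.6, 184.4], 0.73)]
time 3.25 rv [-0.03 -0.03 23.42] n 8
[[-1,-4.17,-1.3,-0.02,-0.0,-0.0,2.93],[-1,-4.23,-1.09,-0.03,-0.0,-0.0,2.93],[-1,-4.28,-0.87,-0.02,-0.0,-0.0,2.93],[-1,-4.31,-0.64,-0.03,-0.0,-0.0,2.93],[-1,-4.35,-0.43,-0.02,-0.0,-0.0,2.93]]
[[-1,-4.36,-0.21,-0.03,-0.0,-0.0,2.93],[-1,-4.37,0.02,-0.02,-0.0,-0.0,2.93],[-1,-4.35,0.24,-0.03,-0.0,-0.0,2.93]]
end [ 0.56  -0.206  0.25 ]
```

View pics/w1.png

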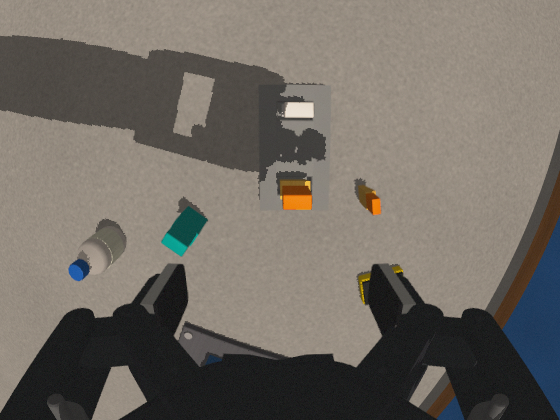

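```bash
python3 -m crank '[[-1,-4.2,-1.3,0,0,0,2.9],[-1,-4.2,-1.1,0,0,0,2.9],[-1,-4.3,-0.9,0,0,0,2.95],[-1,-4.3,-0.65,0,0,0,2.95],[-1,-4.35,-0.45,0,0,0,2.95]]'
python3 -m crank '[[-1,-4.35,-0.2,0,0,0,2.95],[-1,-4.35,0,0,0,0,2.95],[-1,-4.35,0.25,0,0,0,2.95],[-1,0,0,0,0,0,0],[-1,0,0,0,0,0,0]]'
python3 - <<'E'
from h import *
c=save('wrist','w2.png');c['fish']=1
print(get_state()['dq'].round(3))
for t in ['fixture','stop_face','jaw','carrier_grip']:
    print(t,[(np.round(r['location'],1).tolist(),round(r['p'],2)) for r in place_of(t,'wrist')])
import pickle;pickle.dump(c,open('w2.pkl','wb'))
i=cv2.imread('pics/w2.png');cv2.imwrite('pics/w2c.png',cv2.resize(i[80:280,180:400],None,fx=3.5,fy=3,interpolation=cv2.INTER_CUBIC))
E
```

```text
time: 3.75
eef_pos: [0.5591, -0.0749, 0.2486]
tcp_rot: [0.689, 0.724, 0.0, 0.0]
contact_force: [0.8, -0.4, -0.5]
opening: 1.001
time: 4.25
eef_pos: [0.5596, -0.2051, 0.2482]
tcp_rot: [0.743, 0.669, 0.0, -0.0]
contact_force: [-0.5, 0.7, 0.1]
opening: 1.0
[ 0.017 -0.006  0.006 -0.003 -0.001 -0.002]
fixture [([286.3, 154.0], 0.69)]
stop_face [([286.9, 212.4], 0.89)]
jaw [([286.8, 154.5], 0.58), ([289.2, 192.7], 0.44)]
carrier_grip [([288.9, 193.6], 0.56)]
```

View pics/w2.png

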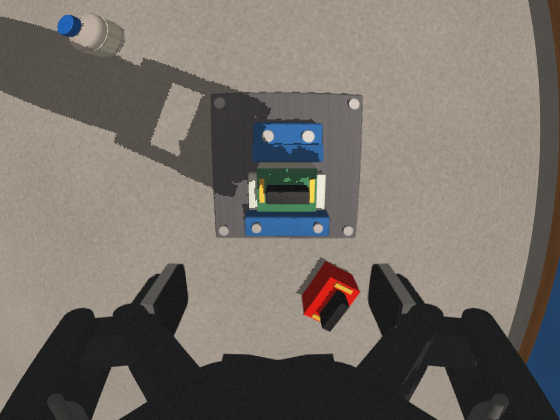

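View pics/w2c.png

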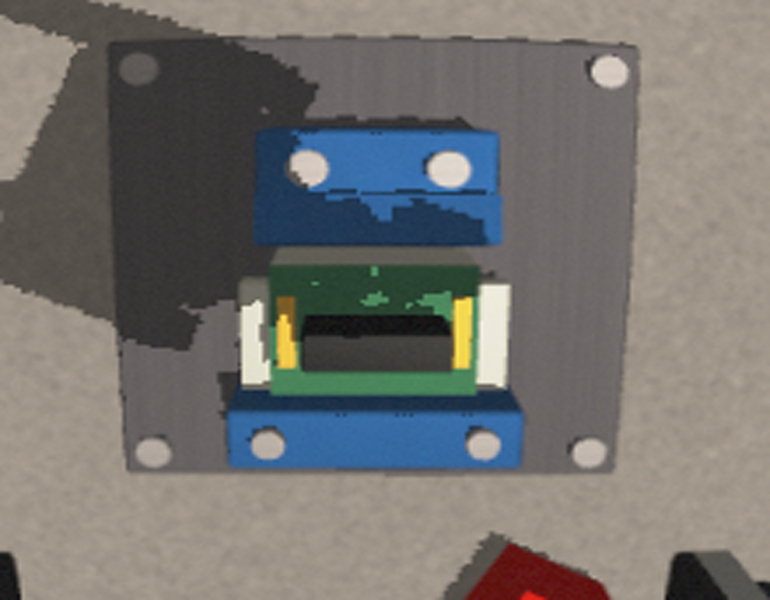

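```bash
cat > fit.py <<'E'
from h import *
import pickle
from scipy.optimize import least_squares
T,S=pickle.load(open('cams.pkl','rb'));W=pickle.load(open('w2.pkl','rb'));W['fish']=1
w=lambda u,v:((u+.5)/3.5-.5+180,(v+.5)/3-.5+80)
t=lambda u,v:((u+.5)/5-.5+300,(v+.5)/5-.5+155)
s=lambda u,v:((u+.5)/7-.5+165,(v+.5)/7-.5+175)
Fx=[(W,w(110,42),(-85,85,12)),(W,w(637,45),(85,85,12)),(W,w(613,472),(85,-85,12)),(W,w(127,472),(-85,-85,12)),
(W,w(229,411),(-45,-45,52)),(W,w(522,409),(45,-45,52)),
(T,t(85,55),(85,85,12)),(T,t(498,98),(85,-85,12)),(T,t(463,520),(-85,-85,12)),(T,t(40,470),(-85,85,12)),
(S,s(355,30),(-85,-85,12)),(S,s(690,190),(-85,85,12)),(S,s(455,480),(85,85,12)),(S,s(55,315),(85,-85,12))]
J=[(W,w(255,243),(-35,0,57)),(W,w(500,245),(35,0,57)),(T,t(268,177),(35,0,57)),(T,t(250,358),(-35,0,57))]
K=[(W,w(270,265),(-30,22,57)),(W,w(480,265),(30,22,57)),(W,w(479,394),(30,-22,57)),(W,w(270,394),(-30,-22,57)),
(W,w(302,371),(-20,-6,87)),(W,w(453,371),(20,-6,87)),(W,w(302,335),(-20,6,87)),(W,w(453,333),(20,6,87))]
def res(q,views):
    x,y,a,jy,cx,cy=q;r=[]
    c,sn=np.cos(a),np.sin(a)
    for L,dx,dy in((Fx,0,0),(J,0,jy),(K,cx,cy)):
        for C,px,P in L:
            if C not in views and not any(C is v for v in views): continue
            X,Y=P[0]+dx,P[1]+dy
            p=[(x+c*X-sn*Y)/1000,(y+sn*X+c*Y)/1000,P[2]/1000]
            u=proj(C,p);d=np.linalg.norm(np.array(C['cam_to_world'])[:3,3]-p);f=210/np.tan(np.radians(C['vfov']/2))
            k=d/f*1000
            r+=[(u[0]-px[0])*k,(u[1]-px[1])*k]
    return np.array(r)
class V(list):
    def __contains__(s,x): return any(x is y for y in s)
for n,v in(('W',V([W])),('WT',V([W,T])),('all',V([W,T,S]))):
    o=least_squares(res,[570,-191,-.1,14,0,-15],args=(v,),loss='soft_l1')
    print(n,o.x.round(2),np.degrees(o.x[2]).round(2),'rms mm',np.sqrt(np.mean(res(o.x,v)**2)).round(2))
x,y,a,jy,cx,cy=o.x
np.save('fx.npy',o.x)
E
python3 fit.py
```

```text
W [ 5.7237e+02 -1.9218e+02 -1.1000e-01  1.3850e+01 -7.2000e-01 -1.5450e+01] -6.02 rms mm 0.52
WT [ 5.7157e+02 -1.9202e+02 -1.0000e-01  1.3760e+01  8.0000e-02 -1.5520e+01] -5.97 rms mm 0.79
all [ 5.7152e+02 -1.9170e+02 -1.1000e-01  1.3440e+01  1.8000e-01 -1.5830e+01] -6.04 rms mm 2.76
```

Run:
```python
from h import *
plan([.5702,-.2075,.080],-6)
```

```text
time 4.5 rv [ 0.   -0.01  0.08] n 4
[[-1,-0.06,0.27,4.21,0.0,-0.0,0.02],[-1,-0.05,0.26,4.21,0.0,-0.0,0.02],[-1,-0.06,0.27,4.21,0.0,-0.0,0.02],[-1,-0.06,0.26,4.21,0.0,-0.0,0.02]]
end [ 0.5702 -0.2075  0.08  ]
```

```bash
python3 -m crank '[[-1,-0.2,0.8,3,0,0,0],[-1,0,0.3,4,0,0,0],[-1,0,0,4,0,0,0],[-1,0,0,3.5,0,0,0],[-1,0,0,2.3,0,0,0]]' 25
python3 -m crank '[[-1,0,0,0,0,0,0],[0.4,0,0,0,0,0,0],[0.6,0,0,0,0,0,0],[0.8,0,0,0,0,0,0],[0.8,0,0,0,0,0,0]]' 25
python3 - <<'E'
from h import *
save('wrist','w3.png')
E
```

```text
time: 5.0
eef_pos: [0.5691, -0.207, 0.0772]
tcp_rot: [0.743, 0.669, -0.001, -0.002]
contact_force: [-0.4, -0.6, -0.9]
opening: 0.999
time: 5.5
eef_pos: [0.5712, -0.2095, 0.0827]
tcp_rot: [0.743, 0.669, 0.0, 0.001]
contact_force: [-3.2, 0.9, 5.8]
opening: 0.462
```

View pics/w3.png

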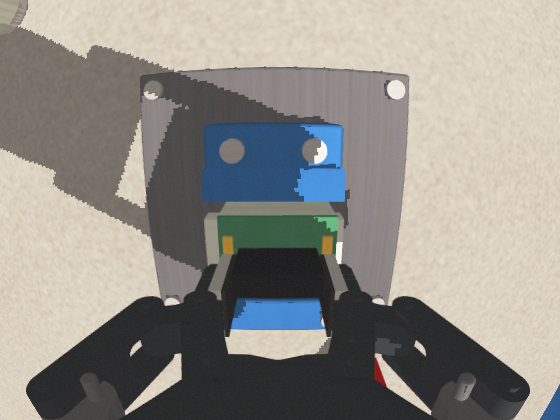

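```bash
python3 -m crank '[[0.8,0,0,0,0,0,0],[0.8,0,0,0,0,0,0]]' 25
python3 -m crank '[[-0.3,0,0,0,0,0,0],[-0.3,0,0,-0.4,0,0,0],[-0.3,0,0,0,0,0,0]]' 25
```

```text
time: 5.75
eef_pos: [0.5712, -0.2095, 0.0827]
tcp_rot: [0.744, 0.669, 0.0, 0.001]
contact_force: [-2.4, 1.1, 6.5]
opening: 0.459
time: 6.05
eef_pos: [0.5708, -0.2093, 0.085]
tcp_rot: [0.744, 0.669, 0.0, 0.001]
contact_force: [-0.2, -1.0, 0.9]
opening: 0.652
```

```bash
python3 -m crank '[[0.3,0,0,0,0,0,0],[0.8,0,0,0,0,0,0],[0.8,0,0,0,0,0,0],[0.8,0,0,0,0,0,0]]' 25
```

```text
time: 6.45
eef_pos: [0.5707, -0.2092, 0.0845]
tcp_rot: [0.744, 0.669, 0.0, 0.0]
contact_force: [1.0, -0.2, 2.2]
opening: 0.462
```

```bash
python3 -m crank '[[0.8,-0.2,0,0,0,0,0],[0.8,-0.2,0,0,0,0,0],[0.8,-0.1,0,0,0,0,0],[0.8,0,0,0,0,0,0]]' 25;  python3 -m crank '[[0.8,-0.1,0,0,0,0,0],[0.8,-0.1,0,0,0,0,0],[0.8,0,0,0,0,0,0]]' 25
```

```text
time: 6.85
eef_pos: [0.57, -0.2142, 0.0845]
tcp_rot: [0.744, 0.669, 0.0, 0.0]
contact_force: [0.7, 1.5, 3.3]
opening: 0.461
time: 7.15
eef_pos: [0.5697, -0.2163, 0.0845]
tcp_rot: [0.744, 0.669, -0.0, 0.0]
contact_force: [1.2, 2.4, 3.1]
opening: 0.459
```

```bash
python3 -m crank '[[0.8,-0.1,0,0,0,0,0],[0.8,0,0,0,0,0,0]]' 25;  python3 -m crank '[[0.8,-0.1,0,0,0,0,0],[0.8,0,0,0,0,0,0]]' 25;python3 -m crank '[[0.8,-0.1,0,0,0,0,0],[0.8,0,0,0,0,0,0]]' 25
```

```text
time: 7.35
eef_pos: [0.5697, -0.2169, 0.0845]
tcp_rot: [0.744, 0.669, 0.0, -0.0]
contact_force: [1.3, 3.3, 4.7]
opening: 0.46
time: 7.55
eef_pos: [0.5697, -0.2169, 0.0845]
tcp_rot: [0.744, 0.669, 0.001, -0.001]
contact_force: [1.0, 5.9, 6.0]
opening: 0.463
time: 7.75
eef_pos: [0.5697, -0.217, 0.0845]
tcp_rot: [0.744, 0.669, 0.001, -0.001]
contact_force: [1.4, 8.6, 6.6]
opening: 0.465
```

```bash
python3 -m crank '[[0.8,0.2,0,0,0,0,0],[-0.5,0,0,0,0,0,0],[-0.6,0,0,0,0,0,0],[-0.6,0,0,-1,0,0,0],[-0.6,0,0,-4,0,0,0]]' 25; python3 -m crank '[[-0.6,0,0,-4,0,0,0],[-0.6,0,0,-4,0,0,0],[-0.6,0,0,-4,0,0,0],[-0.6,0,0,0,0,0,0]]'
python3 - <<'E'
from h import *
i=cv2.imread('pics/w1.png');cv2.imwrite('pics/w1c.png',cv2.resize(i[75:225,240:400],None,fx=4.5,fy=4,interpolation=cv2.INTER_CUBIC))
c=save('wrist','w4.png');c['fish']=1
import pickle;pickle.dump(c,open('w4.pkl','wb'))
i=cv2.imread('pics/w4.png');cv2.imwrite('pics/w4c.png',cv2.resize(i[80:280,180:400],None,fx=3.5,fy=3,interpolation=cv2.INTER_CUBIC))
E
```

```text
time: 8.25
eef_pos: [0.566, -0.2158, 0.1295]
tcp_rot: [0.744, 0.668, -0.002, -0.005]
contact_force: [0.4, -0.5, -0.4]
opening: 0.803
time: 8.65
eef_pos: [0.5723, -0.2192, 0.2633]
tcp_rot: [0.744, 0.669, 0.002, 0.007]
contact_force: [1.0, -0.2, 0.4]
opening: 0.798
```

View pics/w1c.png

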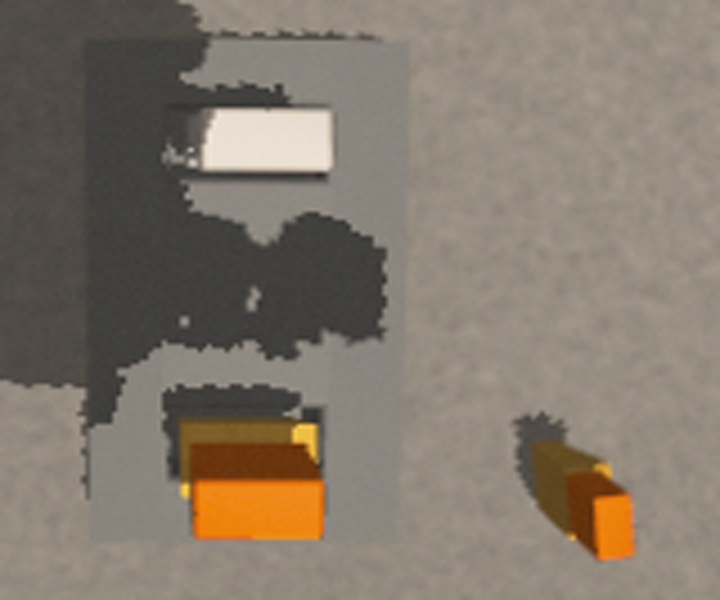

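View pics/w4c.png

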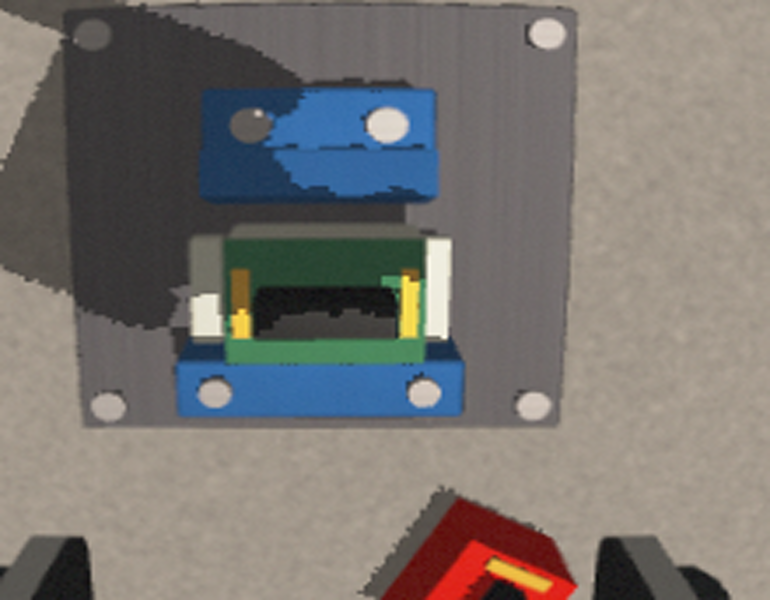

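Run:
```python
from h import *
import pickle
W=pickle.load(open('w1.pkl','rb'));T,S=pickle.load(open('cams.pkl','rb'))
w=lambda u,v:((u+.5)/4.5-.5+240,(v+.5)/4-.5+75)
P=[atz(W,w(*p),.098) for p in[(192,480),(324,480),(324,538),(195,538)]]
print(np.round(P,4).tolist(),np.mean(P,0))
for i in range(4):
    d=P[(i+1)%4]-P[i];print(np.linalg.norm(d[:2]).round(4),np.degrees(np.arctan2(d[1],d[0])).round(1))
C=[atz(W,w(*p),.033) for p in[(85,40),(410,40),(400,540),(90,540)]]
print(np.round(C,4).tolist())
for i in range(4):
    d=C[(i+1)%4]-C[i];print(np.linalg.norm(d[:2]).round(4),np.degrees(np.arctan2(d[1],d[0])).round(1))
print('top head',[np.mean([[.5899,.1502],[.5933,.1369],[.5701,.1289],[.566,.1415]],0)])
m=np.mean(P,0)
plan([m[0],m[1],.16],17.5,f=-.3)
```

```text
[[0.5668, 0.1433, 0.098], [0.5915, 0.151, 0.098], [0.5958, 0.1383, 0.098], [0.5713, 0.1308, 0.098]] [0.5813174  0.14087984 0.098     ]
0.0259 17.2
0.0133 -71.3
0.0256 -162.9
0.0133 109.9
[[0.5143, 0.2333, 0.033], [0.5856, 0.2562, 0.033], [0.6266, 0.1269, 0.033], [0.5538, 0.1045, 0.033]]
0.0749 17.9
0.1357 -72.4
0.0762 -162.9
0.1346 107.0
top head [array([0.579825, 0.139375])]
time 8.7 rv [  0.4    0.34 -23.59] n 8
[[-0.3,4.49,-0.36,1.22,0.05,0.04,-2.95],[-0.3,4.49,-0.13,1.23,0.05,0.04,-2.95],[-0.3,4.5,0.11,1.22,0.05,0.04,-2.95],[-0.3,4.48,0.34,1.24,0.05,0.04,-2.95],[-0.3,4.46,0.57,1.23,0.05,0.04,-2.95]]
[[-0.3,4.43,0.8,1.24,0.05,0.04,-2.95],[-0.3,4.37,1.03,1.23,0.05,0.04,-2.95],[-0.3,4.32,1.25,1.24,0.05,0.04,-2.95]]
end [0.5813 0.1409 0.16  ]
```

```bash
python3 -m crank '[[-0.3,4.5,-0.35,0,0,0,-2.95],[-0.3,4.5,-0.15,0,0,0,-2.95],[-0.3,4.5,0.1,0,0,0,-2.95],[-0.3,4.5,0.35,1,0,0,-2.95],[-0.3,4.45,0.55,1,0,0,-2.95]]' 40; python3 -m crank '[[-0.3,4.45,0.8,1,0,0,-2.95],[-0.3,4.35,1.05,2,0,0,-2.95],[-0.3,4.3,1.25,2,0,0,-2.95],[-0.3,0,0,0,0,0,0],[-0.3,0,0,0,0,0,0]]'
python3 - <<'E'
from h import *
c=save('wrist','w5.png');c['fish']=1
import pickle;pickle.dump(c,open('w5.pkl','wb'))
plan([.5808,.1405,.094],17.4,f=-.3)
E
```

```text
time: 9.2
eef_pos: [0.5744, 0.0094, 0.2329]
tcp_rot: [0.651, 0.759, -0.001, -0.001]
contact_force: [0.4, -0.7, -0.3]
opening: 0.652
time: 9.7
eef_pos: [0.5779, 0.1432, 0.1821]
tcp_rot: [0.59, 0.807, -0.002, -0.001]
contact_force: [0.8, 0.4, 0.5]
opening: 0.65
time 9.75 rv [-0.11  0.02  0.14] n 2
[[-0.3,-0.12,0.08,4.47,-0.06,0.01,0.07],[-0.3,-0.11,0.07,4.46,-0.06,0.01,0.07]]
end [0.5808 0.1405 0.094 ]
```

View pics/w5.png

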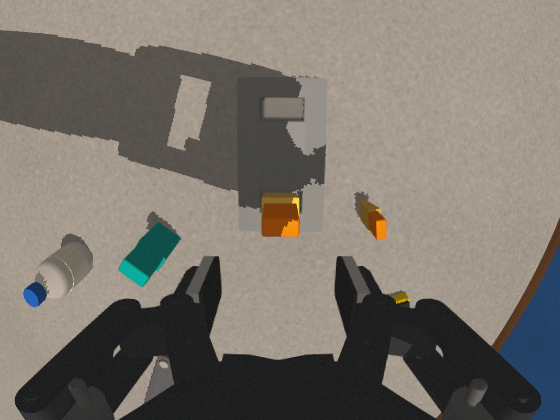

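```bash
python3 -m crank '[[0,-0.1,0,3,0,0,0],[0,-0.1,0.15,3,0,0,0.15],[0,0,0,2,0,0,0],[0,0,0,0,0,0,0]]' 50
python3 - <<'E'
from h import *
c=save('wrist','w6.png');c['fish']=1
plan([.5808,.1405,.082],17.4,f=0)
print(proj(c,(.5808,.1405,.098)))
E
```

```text
time: 10.15
eef_pos: [0.5794, 0.1392, 0.1013]
tcp_rot: [0.593, 0.805, -0.002, -0.002]
contact_force: [0.1, -1.2, -0.7]
opening: 0.501
time 10.2 rv [-0.15 -0.02 -0.16] n 1
[[0,0.09,0.04,2.15,-0.15,-0.02,-0.16]]
end [0.5808 0.1405 0.082 ]
(np.float64(279.0236817802249), np.float64(278.6312442712241))
```

View pics/w6.png

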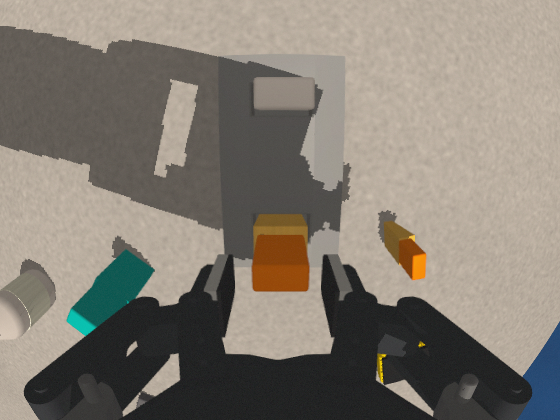

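```bash
python3 -m crank '[[0,0.1,0.1,1,0,0,0],[0,0,0,0.95,0,0,0],[0,0,0,0,0,0,0],[0.5,0,0,0,0,0,0],[0.8,0,0,0,0,0,0]]' 50
python3 -m crank '[[0.9,0,0,0,0,0,0],[0.9,0,0,0,0,0,0],[0.9,0,0,0,0,0,0]]' 50
```

```text
time: 10.7
eef_pos: [0.5821, 0.1426, 0.0852]
tcp_rot: [0.592, 0.806, 0.0, 0.0]
contact_force: [0.9, 0.1, -0.5]
opening: 0.301
time: 11.0
eef_pos: [0.5821, 0.1426, 0.0852]
tcp_rot: [0.592, 0.806, 0.0, 0.0]
contact_force: [-0.0, -0.5, 0.4]
opening: 0.297
```

```bash
python3 -m crank '[[0.9,0,0,-1,0,0,0],[0.9,0,0,-2,0,0,0],[0.9,0,0,-3,0,0,0],[0.9,0,0,-2,0,0,0],[0.9,0,0,0,0,0,0]]' 50
python3 -m crank '[[0.9,0,0,0,0,0,0],[0.9,0,0,0,0,0,0]]' 50
python3 - <<'E'
from h import *
c=save('wrist','w7.png');c['fish']=1
import pickle;pickle.dump((c,get_state()),open('w7.pkl','wb'))
save('scene','s7.png')
s=cv2.imread('pics/s7.png');cv2.imwrite('pics/s7c.png',cv2.resize(s[165:265,280:400],None,fx=6,fy=6,interpolation=cv2.INTER_CUBIC))
E
```

```text
time: 11.5
eef_pos: [0.5843, 0.1427, 0.1693]
tcp_rot: [0.592, 0.806, 0.003, 0.003]
contact_force: [0.6, 0.6, -2.1]
opening: 0.296
time: 11.7
eef_pos: [0.5807, 0.1424, 0.1629]
tcp_rot: [0.592, 0.806, -0.001, -0.001]
contact_force: [-0.3, -0.2, -2.1]
opening: 0.298
```

View pics/w7.png

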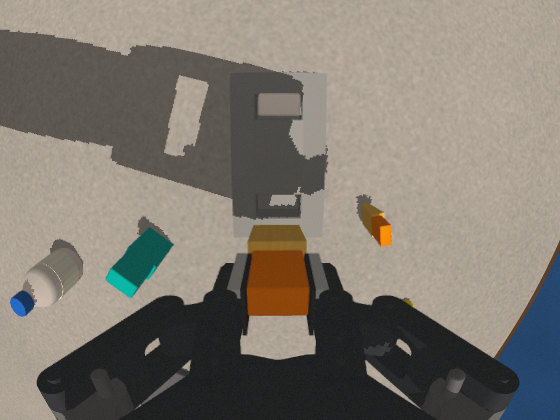

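View pics/s7c.png

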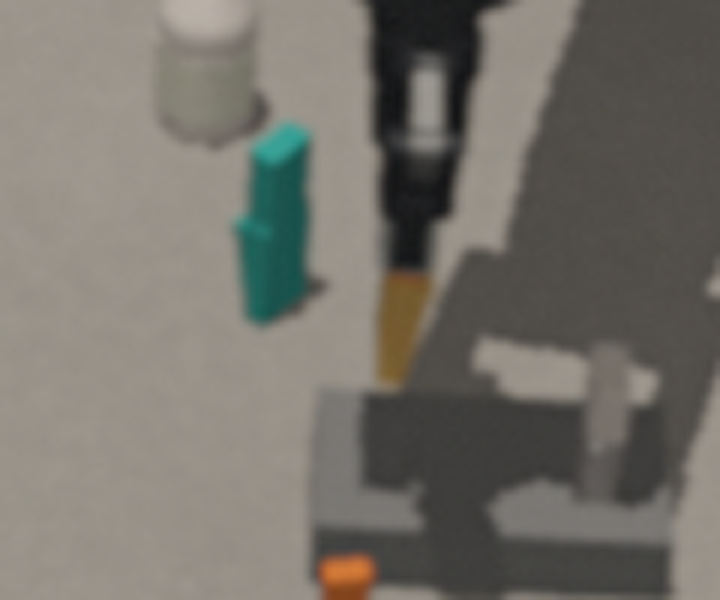

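Run:
```python
from h import *
import pickle
c,s=pickle.load(open('w7.pkl','rb'));R=Ro.from_quat(s['tcp_rot']);p=s['eef_pos'];print(p)
i=cv2.imread('pics/w7.png');k=7
cr=cv2.resize(i[215:325,235:325],None,fx=k,fy=k-2,interpolation=cv2.INTER_CUBIC)
# tool axes: x=+y wedge, y = +x wedge, z=down
for off,col in((0,(0,255,0)),(-1.6,(255,0,255))):
    q=lambda x,y,z:proj(c,p+R.apply(np.array([y+off,x,7.2-z])/1000))
    pts=[(-13,7,20),(13,7,20),(13,-7,20),(-13,-7,20),(-13,7,-20),(13,7,-20)]
    f=7+ (0)
    print(off,[np.round(q(*P),1).tolist() for P in pts])
    for P in pts:
        u=q(*P);cv2.drawMarker(cr,(int((u[0]-235+.5)*k),int((u[1]-215+.5)*(k-2))),col,0,12,2)
cv2.imwrite('pics/w7c.png',cr)
```

```text
[0.58064871 0.14239529 0.16273665]
0 [[242.4, 284.0], [307.1, 284.1], [305.7, 312.6], [244.0, 312.4], [250.1, 245.5], [300.6, 245.5]]
-1.6 [[242.6, 287.4], [307.0, 287.5], [305.6, 315.6], [244.2, 315.5], [250.2, 248.3], [300.5, 248.4]]
```

View pics/w7c.png

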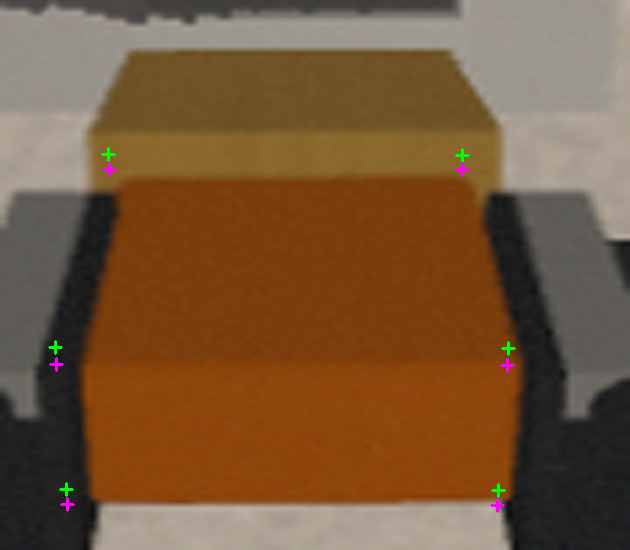

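Run:
```python
from h import *
import pickle
from scipy.optimize import least_squares
c,s=pickle.load(open('w7.pkl','rb'));R=Ro.from_quat(s['tcp_rot']);p=s['eef_pos']
pts=[(-13,7,20),(13,7,20),(13,-7,20),(-13,-7,20),(-13,7,-20),(13,7,-20)]
ob=[(84,360),(522,360),(512,500),(92,500),(120,179),(470,179)]
ob=[((u+.5)/7-.5+235,(v+.5)/5-.5+215) for u,v in ob]
def r(q):
    a=Ro.from_euler('xyz',q[3:6],degrees=True) if len(q)>3 else Ro.identity()
    o=[]
    for P,b in zip(pts,ob):
        v=a.apply([P[1],P[0],-P[2]])
        u=proj(c,p+R.apply((v+np.array(q[:3]))/1000));o+=[u[0]-b[0],u[1]-b[1]]
    return np.array(o)
for q0 in([0,0,7.],[0,0,7.,0,0,0]):
    o=least_squares(r,q0);print('offset tool x,y,z (mm), rot',o.x.round(2),'rms px',np.sqrt(np.mean(o.fun**2)).round(2))
```

```text
offset tool x,y,z (mm), rot [-4.08  1.11 11.49] rms px 0.7
offset tool x,y,z (mm), rot [-3.47  0.97  9.95  0.8  -1.65  0.37] rms px 0.16
```

Run:
```python
from h import *
plan([.5722,-.1819,.165],-6,f=.9)
```

```text
time 11.8 rv [-2.100e-01 -1.000e-02  2.338e+01] n 7
[[0.9,-4.39,-1.5,-0.03,-0.03,-0.0,3.34],[0.9,-4.46,-1.24,-0.03,-0.03,-0.0,3.34],[0.9,-4.53,-0.98,-0.03,-0.03,-0.0,3.34],[0.9,-4.58,-0.72,-0.04,-0.03,-0.0,3.34],[0.9,-4.62,-0.45,-0.03,-0.03,-0.0,3.34]]
[[0.9,-4.63,-0.17,-0.03,-0.03,-0.0,3.34],[0.9,-4.63,0.09,-0.03,-0.03,-0.0,3.34]]
end [ 0.5722 -0.1819  0.165 ]
```

```bash
python3 -m crank '[[0.9,-4.4,-1.5,0,0,0,3.35],[0.9,-4.45,-1.25,0,0,0,3.35],[0.9,-4.55,-1,0,0,0,3.35],[0.9,-4.6,-0.7,0,0,0,3.35],[0.9,-4.6,-0.45,0,0,0,3.35]]' 50
python3 -m crank '[[0.9,-4.65,-0.15,0,0,0,3.35],[0.9,-4.65,0.1,0,0,0,3.3],[0.9,0,0,0,0,0,0],[0.9,0,0,0,0,0,0],[0.9,0,0,0,0,0,0]]'
python3 - <<'E'
from h import *
print(get_state()['dq'].round(3))
plan([.5722,-.1819,.142],-6,f=.9)
E
```

```text
time: 12.3
eef_pos: [0.5748, -0.091, 0.1636]
tcp_rot: [0.704, 0.71, -0.0, -0.001]
contact_force: [0.8, -0.6, -2.2]
opening: 0.293
time: 12.8
eef_pos: [0.5729, -0.1815, 0.1637]
tcp_rot: [0.743, 0.669, -0.0, -0.001]
contact_force: [-0.1, -0.3, -1.9]
opening: 0.296
[ 0.018 -0.008  0.001 -0.002 -0.001  0.001]
time 12.8 rv [-0.12 -0.07  0.02] n 1
[[0.9,-0.05,-0.06,2.17,-0.12,-0.07,0.02]]
end [ 0.5722 -0.1819  0.142 ]
```

```bash
python3 -m crank '[[0.9,0,-0.05,1,0,0,0],[0.9,0,0,1.1,0,0,0],[0.9,0,0,0,0,0,0],[0.9,0,0,0,0,0,0],[0.9,0,0,0,0,0,0]]'
python3 - <<'E'
from h import *
c=save('wrist','w8.png');save('scene','s8.png');save('top','t8.png')
print(get_state()['eef_pos'],get_state()['dq'].round(3))
s=cv2.imread('pics/s8.png');cv2.imwrite('pics/s8c.png',cv2.resize(s[145:245,165:270],None,fx=7,fy=6,interpolation=cv2.INTER_CUBIC))
i=cv2.imread('pics/w8.png');cv2.imwrite('pics/w8c.png',cv2.resize(i[60:340,170:400],None,fx=3.2,fy=2.1,interpolation=cv2.INTER_CUBIC))
E
```

```text
time: 13.3
eef_pos: [0.5732, -0.1821, 0.144]
tcp_rot: [0.743, 0.669, 0.0, 0.0]
contact_force: [-0.4, 0.9, -1.8]
opening: 0.297
[ 0.57328116 -0.18251585  0.14436271] [-0.002  0.001  0.001 -0.    -0.002 -0.001]
```

View pics/w8c.png

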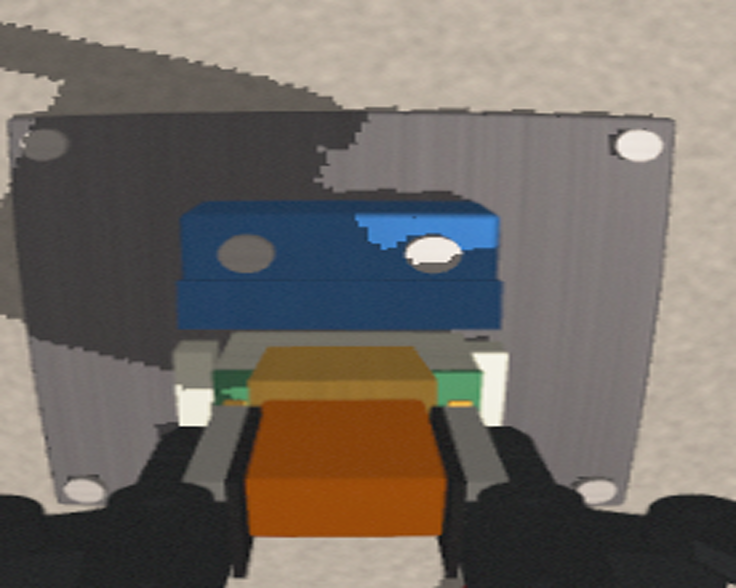

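View pics/s8c.png

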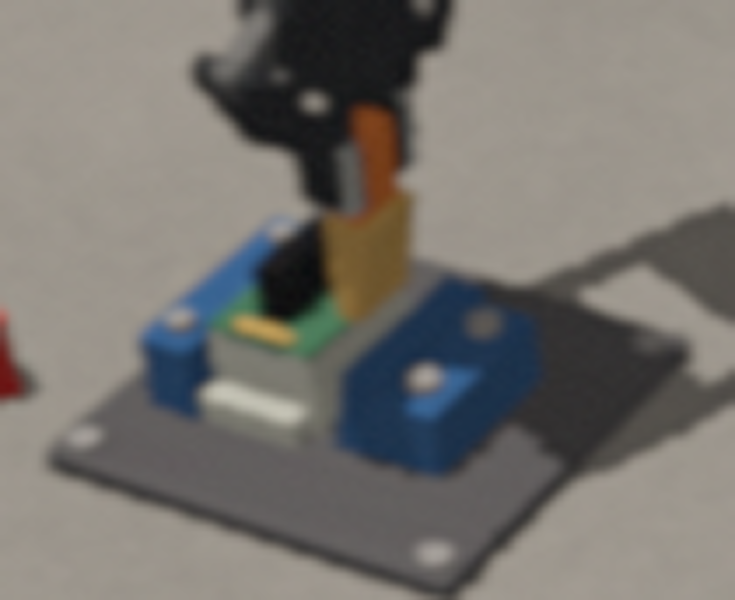

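```bash
cat > chk.py <<'E'
from h import *
import pickle
T,S=pickle.load(open('cams.pkl','rb'));W=pickle.load(open('w2.pkl','rb'))
s=get_state();p=s['eef_pos'];a=np.radians(-6.0);ex=np.array([np.cos(a),np.sin(a),0]);ey=np.array([-np.sin(a),np.cos(a),0]);ez=np.array([0,0,1.])
O=np.array([.5717,-.1920,0])
im=cv2.imread('pics/s8.png')[145:245,165:270];im=cv2.resize(im,None,fx=7,fy=6,interpolation=cv2.INTER_CUBIC)
def dr(P,col,l=[0]):
    u=proj(S,P);q=(int((u[0]-165+.5)*7),int((u[1]-145+.5)*6));cv2.drawMarker(im,q,col,0,10,2)
h=p-.0017*ey+.0006*ex-.0072*ez
for x in(-15,15):
    for y in(-7,3):dr(h+(x*ex+y*ey-70*ez)/1000,(255,0,255))
    for y in(-7,3+50/6):dr(h+(x*ex+y*ey-20*ez)/1000,(0,255,255))
for x in(-35,35):dr(O+(x*ex+13.8*ey+57*ez)/1000,(0,255,0))
for x in(-30,30):
    for y in(-1,-45):dr(O+(x*ex+y*ey+57*ez)/1000,(0,0,255))
cv2.imwrite('pics/s8m.png',im)
r=h-O;print('head in fixture',r@ex*1000,r@ey*1000,'foot z',h[2]*1000-70)
E
python3 chk.py
```

```text
head in fixture 1.1811314132939672 7.897470563566525 foot z 67.16270797292933
```

View pics/s8m.png

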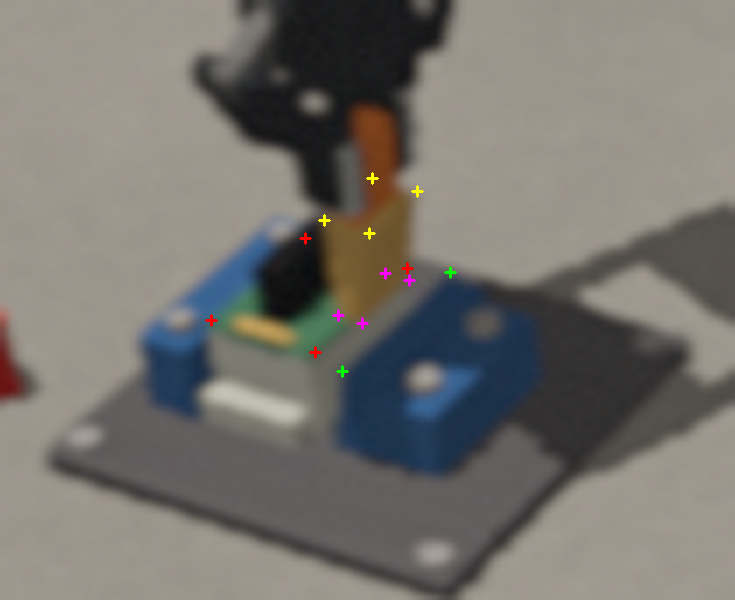

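Run:
```python
from h import *
c=read_camera('wrist');c['fish']=1
a=np.radians(-6.0);ex=np.array([np.cos(a),np.sin(a),0]);ey=np.array([-np.sin(a),np.cos(a),0]);O=np.array([.5717,-.1920,0])
f=lambda u,v,z:[round(float((atz(c,((u+.5)/3.2-.5+170,(v+.5)/2.1-.5+60),z/1000)-O)@e*1000),2) for e in(ex,ey)]
print('jaw',f(178,328,57),f(501,328,57));print('carrier',f(214,370,57),f(481,370,57))
print('foot edge',f(263,347,67.2),f(415,347,67.2)); print('body top edge',f(249,380,117.2),f(436,380,117.2))
print('plate corner',f(10,118,12),f(675,118,12))
```

```text
jaw [-34.28, 13.82] [36.02, 13.81]
carrier [-26.95, -1.07] [32.24, -1.09]
foot edge [-14.98, 10.79] [16.61, 10.79]
body top edge [-13.32, 19.84] [16.55, 19.84]
plate corner [-82.89, 84.37] [85.8, 84.33]
```

```bash
python3 -m crank '[[0.9,0,0,0.5,0,0,0],[0.9,0,0,0.5,0,0,0],[0.9,0,0,0.3,0,0,0],[0.9,0,0,0,0,0,0],[0.9,0,0,0,0,0,0]]'
python3 -m crank '[[0.9,0,0,0.4,0,0,0],[0.9,0,0,0.3,0,0,0],[0.9,0,0,0,0,0,0],[0.9,0,0,0,0,0,0]]'
```

```text
time: 14.0
eef_pos: [0.5728, -0.1824, 0.1305]
tcp_rot: [0.743, 0.669, -0.0, -0.0]
contact_force: [0.7, 0.7, -2.1]
opening: 0.296
time: 14.4
eef_pos: [0.5729, -0.1824, 0.1236]
tcp_rot: [0.743, 0.669, -0.0, -0.0]
contact_force: [-0.3, 1.0, -2.2]
opening: 0.297
```

```bash
python3 -m crank '[[0.9,-0.1,0,0,0,0,0],[0.9,-0.05,0,0,0,0,0],[0.9,0,0,0.3,0,0,0],[0.9,0,0,0.2,0,0,0],[0.9,0,0,0,0,0,0]]'
```

```text
time: 14.9
eef_pos: [0.5724, -0.1837, 0.1182]
tcp_rot: [0.743, 0.669, -0.0, -0.001]
contact_force: [-0.8, -0.2, -2.5]
opening: 0.294
```

```bash
python3 -m crank '[[0.9,-0.03,0,0.3,0,0,0],[0.9,0,0,0.2,0,0,0],[0.9,0,0,0.2,0,0,0],[0.9,0,0,0,0,0,0]]'
python3 -m crank '[[0.9,0,0,0.15,0,0,0],[0.9,0,0,0.15,0,0,0],[0.9,0,0,0,0,0,0]]'
```

```text
time: 15.3
eef_pos: [0.5725, -0.1841, 0.1113]
tcp_rot: [0.743, 0.669, -0.0, -0.0]
contact_force: [0.5, -0.2, -1.5]
opening: 0.294
time: 15.6
eef_pos: [0.5727, -0.1842, 0.1086]
tcp_rot: [0.743, 0.669, -0.0, -0.0]
contact_force: [0.4, -0.4, -2.6]
opening: 0.295
```

```bash
for i in 1 2 3 4; do python3 -m crank '[[0.9,0,0,0.1,0,0,0],[0.9,0,0,0,0,0,0]]' | grep -E 'eef|force'; done
```

```text
eef_pos: [0.5728, -0.1843, 0.1078]
contact_force: [-0.2, -0.3, -2.2]
eef_pos: [0.5729, -0.1844, 0.1069]
contact_force: [-0.5, -1.3, -1.4]
eef_pos: [0.5729, -0.1845, 0.106]
contact_force: [-0.8, -2.2, -2.5]
eef_pos: [0.5729, -0.1846, 0.105]
contact_force: [-0.1, -2.8, -0.5]
```

```bash
for i in 1 2 ; do python3 -m crank '[[0.9,-0.02,0,0.1,0,0,0],[0.9,0,0,0,0,0,0]]' | grep -E 'eef|force'; done
```

```text
eef_pos: [0.573, -0.1848, 0.1041]
contact_force: [-0.0, -2.9, -1.1]
eef_pos: [0.5731, -0.185, 0.1035]
contact_force: [-0.7, -3.7, 1.9]
```

```bash
for i in 1 2 3 ; do python3 -m crank '[[0.9,-0.03,0,0.1,0,0,0],[0.9,0,0,0,0,0,0]]' | grep -E 'eef|force'; done
```

```text
eef_pos: [0.5731, -0.1852, 0.1026]
contact_force: [-0.7, -3.3, 5.1]
eef_pos: [0.5733, -0.1854, 0.1021]
contact_force: [-2.0, -2.0, 7.1]
eef_pos: [0.5733, -0.1855, 0.1019]
contact_force: [-3.4, -1.0, 10.1]
```

```bash
python3 -m crank '[[0.9,0,0,-0.15,0,0,0],[0.3,0,0,-0.1,0,0,0],[0.1,0,0,0,0,0,0],[0.1,0,0,-1,0,0,0],[0.1,0,0,-4,0,0,0]]'
python3 -m crank '[[1,0,0,0,0,0,0],[1,0,0,0,0,0,0],[1,0,0,0,0,0,0],[1,0,0,0,0,0,0],[1,0,0,0,0,0,0]]'
python3 - <<'E'
from h import *
c=save('wrist','w9.png');save('scene','s9.png');c['fish']=1
import pickle;pickle.dump((c,get_state()),open('w9.pkl','wb'))
s=cv2.imread('pics/s9.png');cv2.imwrite('pics/s9c.png',cv2.resize(s[145:245,165:270],None,fx=7,fy=6,interpolation=cv2.INTER_CUBIC))
print(get_state()['eef_pos'],get_state()['contact_force'])
E
```

```text
time: 17.9
eef_pos: [0.5692, -0.1834, 0.1473]
tcp_rot: [0.743, 0.669, -0.002, -0.006]
contact_force: [1.2, -0.2, 0.2]
opening: 0.452
time: 18.4
eef_pos: [0.572, -0.1851, 0.1511]
tcp_rot: [0.743, 0.669, -0.0, -0.001]
contact_force: [-0.3, 0.7, -0.6]
opening: -0.0
[ 0.57224151 -0.18527771  0.15149436] [ 0.64102865 -0.39609219  0.22574597]
```

View pics/w9.png

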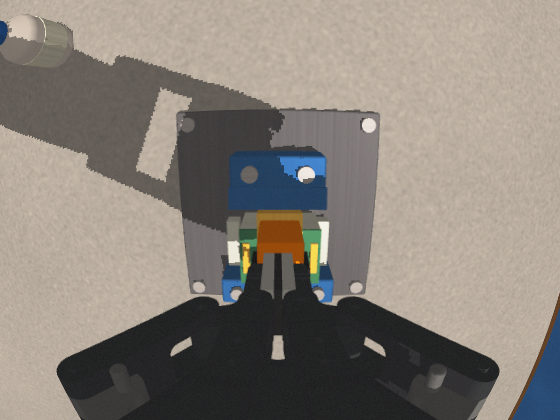

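View pics/s9c.png

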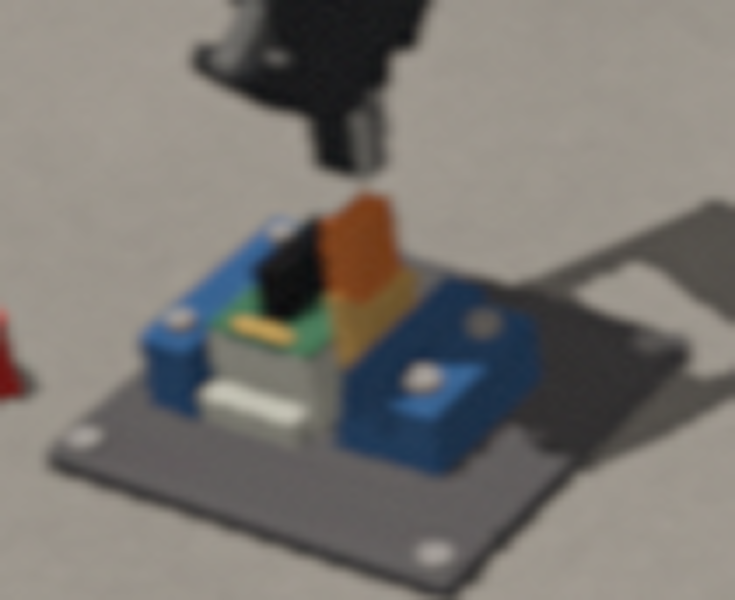

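```bash
python3 -m crank '[[1,-0.2,0.1,0.8,0,0,0],[1,0,0,0.7,0,0,0],[1,0,0,0,0,0,0],[1,0,0,0,0,0,0]]'
for i in 1 2 3; do python3 -m crank '[[1,0,0,0.1,0,0,0],[1,0,0,0,0,0,0]]' | grep -E 'eef|force'; done
```

```text
time: 18.9
eef_pos: [0.5731, -0.1874, 0.1366]
tcp_rot: [0.743, 0.669, -0.0, -0.001]
contact_force: [-0.2, -0.7, -0.1]
opening: 0.001
eef_pos: [0.5735, -0.1876, 0.1365]
contact_force: [-0.2, 0.8, -0.7]
eef_pos: [0.5734, -0.1875, 0.1354]
contact_force: [-0.1, 0.1, -0.6]
eef_pos: [0.5733, -0.1875, 0.1342]
contact_force: [0.1, 0.7, 0.6]
```

```bash
for i in 1 2 3 4; do python3 -m crank '[[1,0,0,0.1,0,0,0],[1,0,0,0,0,0,0]]' | grep -E 'eef|force'; done
```

```text
eef_pos: [0.5733, -0.1875, 0.1331]
contact_force: [0.4, -0.3, 0.5]
eef_pos: [0.5733, -0.1875, 0.1322]
contact_force: [-0.3, -0.2, -0.5]
eef_pos: [0.5735, -0.1876, 0.132]
contact_force: [-1.5, 0.9, 3.4]
eef_pos: [0.5739, -0.1877, 0.132]
contact_force: [-1.2, 1.5, 5.8]
```

```bash
for i in 1 2 3; do python3 -m crank '[[1,0,0,0.1,0,0,0],[1,0,0,0,0,0,0]]' | grep -E 'eef|force'; done
```

```text
eef_pos: [0.5743, -0.1878, 0.1319]
contact_force: [-3.6, 2.2, 9.9]
eef_pos: [0.5745, -0.1878, 0.1318]
contact_force: [-3.9, 2.6, 13.0]
eef_pos: [0.5749, -0.1879, 0.1317]
contact_force: [-4.4, 2.7, 16.0]
```

```bash
python3 -m crank '[[1,0,0,0.06,0,0,0],[1,0,0,0,0,0,0],[1,0,0,0,0,0,0]]' | grep -E 'eef|force|time'; python3 -m crank '[[1,0,0,0,0,0,0],[1,0,0,0,0,0,0]]' | grep -E 'eef|force'
```

```text
time: 21.2
eef_pos: [0.575, -0.1879, 0.1317]
contact_force: [-5.2, 3.0, 17.8]
eef_pos: [0.575, -0.1879, 0.1317]
contact_force: [-4.7, 4.0, 17.5]
```

```bash
python3 -m crank '[[1,0,0,-0.3,0,0,0],[1,0,0,-0.4,0,0,0],[1,0,0,-1,0,0,0],[1,0,0,-4,0,0,0],[1,0,0,-4,0,0,0]]'; python3 -m crank '[[1,0,0,0,0,0,0],[1,0,0,0,0,0,0],[1,0,0,0,0,0,0]]'
python3 - <<'E'
from h import *
c=save('wrist','w10.png');save('scene','s10.png');save('top','t10.png');c['fish']=1
import pickle;pickle.dump((c,get_state()),open('w10.pkl','wb'))
s=cv2.imread('pics/s10.png');cv2.imwrite('pics/s10c.png',cv2.resize(s[145:245,165:270],None,fx=7,fy=6,interpolation=cv2.INTER_CUBIC))
i=cv2.imread('pics/w10.png');cv2.imwrite('pics/w10c.png',cv2.resize(i[80:280,170:390],None,fx=3.5,fy=3,interpolation=cv2.INTER_CUBIC))
E
```

```text
time: 21.9
eef_pos: [0.5724, -0.1872, 0.223]
tcp_rot: [0.743, 0.669, -0.001, -0.002]
contact_force: [0.4, 0.1, 0.9]
opening: 0.004
time: 22.2
eef_pos: [0.5726, -0.1872, 0.2222]
tcp_rot: [0.743, 0.669, -0.0, -0.001]
contact_force: [-0.1, -0.4, -1.1]
opening: 0.001
```

View pics/w10c.png

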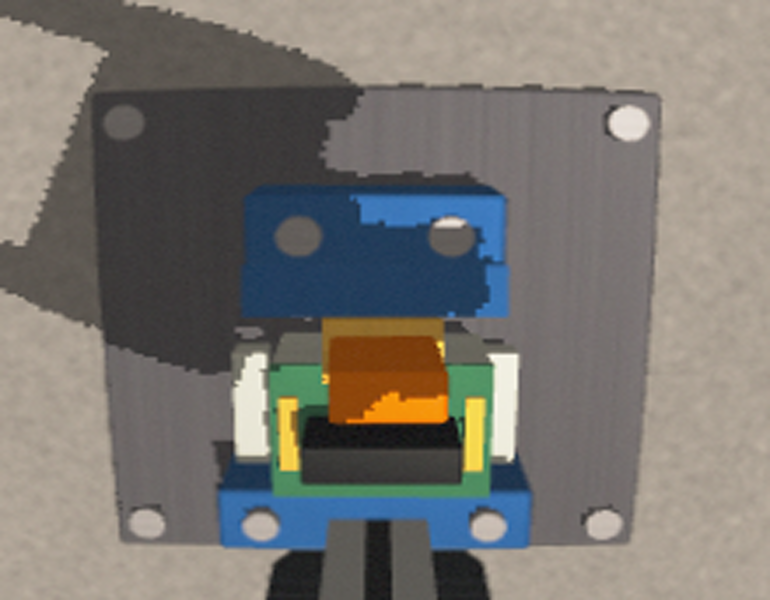

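View pics/s10c.png

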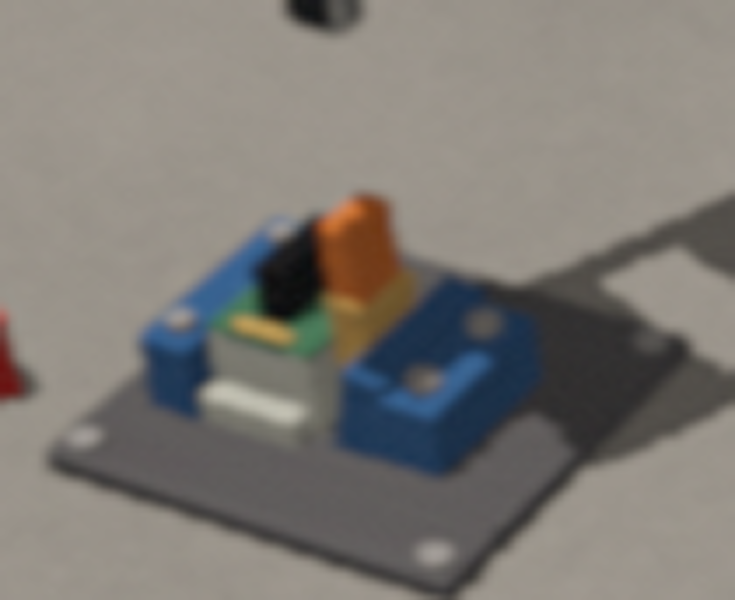

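View pics/t10.png

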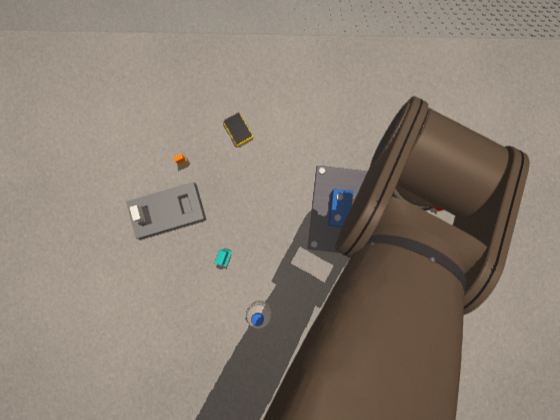

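Run:
```python
from h import *
i=cv2.imread('pics/w10.png');cv2.imwrite('pics/w10d.png',cv2.resize(i[175:245,240:320],None,fx=9,fy=8,interpolation=cv2.INTER_CUBIC))
```

```text
(no output)
```

View pics/w10d.png

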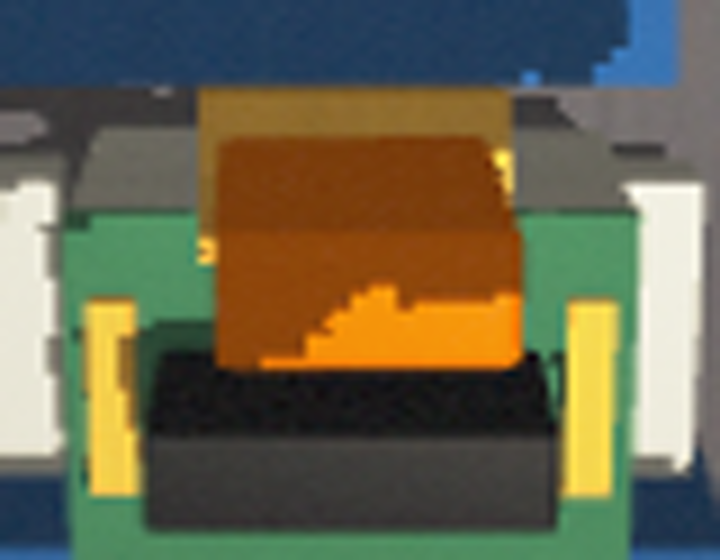

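Run:
```python
from h import *
import pickle
from scipy.optimize import least_squares
def fit(pk,ob,sz):
    c,s=pickle.load(open(pk,'rb'));c['fish']=1
    a=np.radians(-6.0);F=Ro.from_euler('z',a);O=np.array([.5717,-.1920,0])
    def r(q):
        R=Ro.from_euler('xyz',q[3:],degrees=True);o=[]
        for P,b in ob:
            u=proj(c,O+F.apply(R.apply(P)+q[:3])/1000);o+=[u[0]-b[0],u[1]-b[1]]
        return np.array(o)
    o=least_squares(lambda q:np.r_[r(q),(q[2]-95)*.3],[0,6,95.,0,0,0]);print('head xyz mm, tilt x,y, yaw',o.x.round(1),'rms',np.sqrt(np.mean(o.fun**2)).round(2))
w=lambda u,v:((u+.5)/9-.5+240,(v+.5)/8-.5+175)
fit('w10.pkl',[((-13,7,20),w(216,230)),((13,7,20),w(521,230)),((13,-7,20),w(522,369)),((-13,-7,20),w(217,367)),((-13,7,-20),w(218,138)),((13,7,-20),w(486,136))],0)
i=cv2.imread('pics/w9.png');cv2.imwrite('pics/w9d.png',cv2.resize(i[200:270,235:325],None,fx=8,fy=8,interpolation=cv2.INTER_CUBIC))
```

```text
head xyz mm, tilt x,y, yaw [ 3.2  5.2 93.8 -1.1  2.  -0.4] rms 0.26
```

View pics/w9d.png

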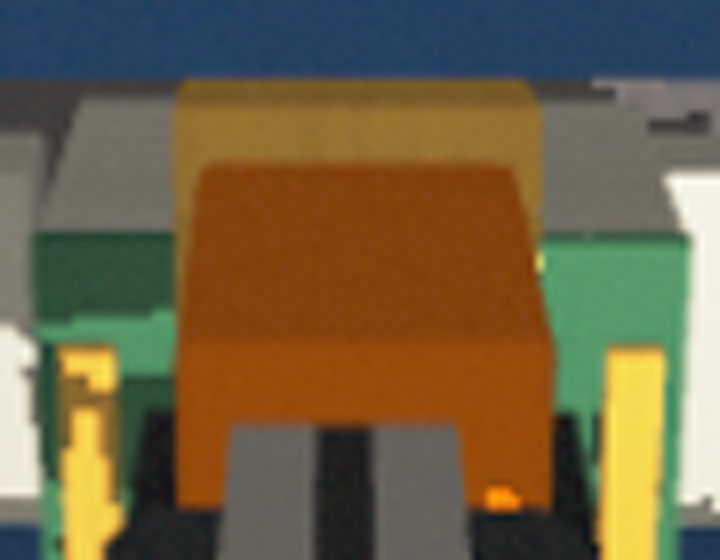

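Run:
```python
from plant import *
print(sign_off(), get_state()['time'])
```

```text
the job is handed in; nothing more can be done
the job is handed in; nothing more can be done
```

The wedge is standing in the slot and locking the carrier against its stop. I handed the job in at about 22.4 s, with the arm clear at 0.22 m.

**What I did:**
- I gripped the carrier by its rib and slid it 7.7 mm back until it would not move further. It pushed back with 8.6 N, and a picture then showed it at the stop.
- I took the larger orange-headed wedge from the caddy and lowered it into the slot. It touched both faces at about 12 N, and I let go.
- I then pressed its head down with the shut fingertips to 17.5–17.8 N, held that for about half a second and withdrew.

**Last checks:**
- **Depth:** The wedge settled only about 0.4 mm under the press. Its foot is about 32 mm below the jaw's top edge, inside the 20–42 mm range.
- **Locked:** The pictures taken after I withdrew show the wedge and the carrier in place with nothing touching them. I did not tug either one to test the lock.
- **Bystanders:** The final top picture shows the gauge, bottle, yellow box, small orange wedge and turquoise look-alike where they were. The arm hid most of the red look-alike there, but I never went near it.

**What was not perfect:**
- The arm drifted sideways during the press, with up to about 5 N of side force. The wedge now leans about 2° along x; I left it because the faces still bear.
- On my first try at gripping the rib, the fingertips touched the top of the carrier with about 6 N. I raised the gripper and gripped again.

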